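# Open the photometer and hold the long cell in its beam

## Robot

A 6-joint arm with a two-finger parallel gripper is mounted at the origin on a cart in front of the work surface, level with it; the furniture and walls round the work are solid. World frame = base frame: x ahead of the robot, y to its left, z up, the work surface at z = 0. Lengths are in m, angles in rad, forces in N, time in s.
With the tool pointing down it reaches from about 0.375 to 0.975 m from the base axis. Payload 3.8 kg.
Tool frame: the origin (TCP) lies midway between the tips of the shut fingers; the grasp point (between the pads) lies 19 mm behind it; z points along the fingers, y is the line along which they close (so a half turn about z gives the same grasp; the last joint's range is limited). The gripper opens to 85 mm and grips with 20 to 120 N. Pads are 22 mm wide; open, the fingers measure 114 mm over their backs; the gripper's body (76 mm by 85 mm) begins 54 mm behind the grasp point. The pads swing forward as they close: fully open they stand 13 mm farther back than shut.
Start: joints at [-1.348, 0.264, 1.604, -0, 1.274, -0.037], TCP at [0.173, -0.652, 0.231] pointing down, gripper open.
Joint ranges: [-2.63, 2.63], [-0.94, 2.18], [0.31, 2.57], [-1.31, 4.45], [0, 2.66], [-2.55, 2.55]. Speed limits (rad/s): [2.57, 2.57, 3.14, 3.14, 3.14, 3.14].

## Interface

Orientations are given as a unit quaternion [x, y, z, w].
In Python, from station import * gives the robot as it stands.
- The arm moves only by the tool play_rows, never from a script. Its argument "series" is a list that holds one entry, the list of rows, each a list of 7 numbers: the turn, a rotation vector about the tool's x, y, z in rad, then the shift along the tool's x, y, z in mm, then the closure, from -1 (fully open) to 1 (shut). A call has 1 to 5 rows; each row shifts and turns the commanded pose from where the row before left it, along the tool's axes as they then stand; what a row does not reach is not made up. A row lasts 1/10 s, in which the tool goes at most 50 mm and 8.59 degrees, less where a joint would pass 70% of its speed; a pose out of reach is approached as far as the arm can. A call with a gripper value outside its range is refused whole. The fingers move at their own pace and stop on an object; "grip_force" is the grip in N (left out, the last holds). Time passes only in rows, so rows that do not move let the fingers close. It gives the time, the measured TCP pose, the force, the opening and the grip force at its end, in the units of the state.
- sense(): the state, without advancing time (a new reading comes with each control period).
- camera(name): name is "side" or "top"; returns the picture (400x640x3 uint8, red, green, blue); there is no depth.
- camera_info(name): a dict with "K" (3x3 intrinsics, pixels), "cam_to_world" (4x4, takes a point from camera to world coordinates). Camera axes: x right, y down, z forward; pixel columns grow to the right and rows downward; lengths in m; the calibration is good to about 2 mm. A picture is of the moment at which its call begins. camera_info takes no time and is no camera call.
- hand_in(): hands the job in; it is judged then, once.
Trained networks look in the newest picture that a camera, given by its name, has taken for a name from the list of things; names that differ only in an ending like _2 or _b are one class to them, and where a whole thing is asked for, a point or a joint stands for the part that bears it (a point fixed in the world has none). Each returns a list of dicts, best first, with "conf" (0 to 1); they miss things now and then, are a little off and sometimes report something else, mostly with a low value. They report only what shows in the picture. A call takes as long as a camera call. They do not tell look-alikes from the thing itself.
- search_frame(camera, target): "box" ([left, top, right, bottom] in pixels, round what is visible of it).
- regions_of(camera, target): "region" (400x640 bool, what is visible of it) and "box" ([left, top, right, bottom] in pixels, round what is visible of it).
- pinpoint(camera, target): "position" ([row, column] in pixels: a listed point, or the origin of a listed thing).
The state is a dict: "time": time; "joints": joint angles; "qd": joint speeds; "joint_torque": joint torques, N m; "position": TCP position; "ee_rot": TCP orientation; "force": force on the tool from outside, world axes, zero at the start; "torque": the same for the moment, N m; "grip_width": opening from 0.0 (shut) to 1.0 (fully open); "finger_force": force on a finger pad.
Only numpy, scipy, OpenCV 4.12 (cv2) and the standard library are available. Lean on these libraries where they do the work, as an engineer would, in place of code of your own. Each camera call takes 0.05 s, during which the arm holds its last target. There are 200 camera calls.

## Task

On the small open-beam photometer, pull the sprung detector head out by the steel grip on its top until its pointers stand at the index mark, and let go of it. Then take the longest of the three glass cells out of the stand, touching it with the fingers only on its two broad frosted faces and never on the clear end windows, and hold it upright in the light path: midway between the lamp and the detector at the height of the two lenses, with its clear windows square to the beam. The cell must not touch the photometer, everything else stays where it is, and the job finishes with the cell held still there in the gripper.

Things in the scene. Friction and masses are not known exactly. Their poses are not given: they have to be found in the camera images.
- photometer: fixed bench photometer: grey base plate 240 x 76 x 16 mm with a rail, a fixed white lamp head and a sliding white detector head, black lens barrels facing. Origin on the table under the middle of the sample place; x = beam axis, lamp to detector; z up. Base from x = -105 to +135 mm; lamp lens face at x = -40 mm; head tops 110 mm above the table, heads 40 to 50 mm wide in y
- detector (a joint): slide of the detector head along the photometer's +x, 0 (closed) to 0.09 m; the gap between the lens faces is 20 mm + this value. A weak spring draws it back towards 0 (1 to 2.5 N) and a 6 N brake holds it where it is left, so it takes 7 to 9 N to pull out. At 0.060 its pointers stand at the index mark
- pull_grip (a point): point in the steel pull grip, an upright plate on top of the detector head: 12 mm thick along the beam axis, 30 mm wide across it, 36 mm tall, from 110 to 146 mm above the table; this point lies on its mid-plane, 133 mm above the table. It moves with the detector head
- pointer (a point): mid-point between the two small steel pointers on the detector's carriage (28 mm to either side of this point); it moves with the head
- index_mark (a point): mid-point between the two dark index marks clamped on the base plate (35 mm to either side); the head is set when the pointer is level with this along the beam axis, then the lens faces are 80 mm apart
- beam_center (a point): point on the beam axis midway between the lens faces when the head is set, 85 mm above the table; same axes as the photometer
- cell_stand: grey cell stand, fixed, 190 x 50 x 24 mm, with three equal slots in a row along its x axis (47 x 18 mm, 16 mm deep, 62 mm apart); origin under its centre
- long_cell: longest glass cell, 44 (x) x 16 (y) x 52 mm tall, white lid on top, 60 g; upright in any one slot (underside 8 mm above the table), x along the row. Origin: centre of its underside. The two 44 mm long faces (y = +-8 mm) are frosted, to be gripped; the two 16 mm wide ends (x = +-22 mm) are the clear windows, the beam passes through them along x
- cell_center (a point): centre of the long cell's windows, on its middle line 22 mm above its underside; the beam passes here; same axes as the cell
- window_a: clear window plate at the long cell's -x end, 3 x 14.5 x 47 mm; origin at its centre
- window_b: clear window plate at the long cell's +x end, 3 x 14.5 x 47 mm; origin at its centre
- middle_cell: like the long cell but 32 mm long; stays in the stand
- short_cell: like the long cell but 22 mm long; stays in the stand
- tape_roll: roll of brown tape, 92 x 90 x 48 mm, bystander; origin under its centre
- jar: screw-lid sample jar, 48 mm across, 80 mm tall, bystander; origin under its centre
- tweezers: forceps 129 mm long lying on the table, bystander; origin under its centre
Mind the look-alikes: they are no part of the job. What is shaped like the short_cell but red is not meant.

How it is judged:
On the way, in this order (a step that is already met when the one before it is completed fails the run):
1. the detector head is pulled out until its pointers are within 5 mm of the index mark, and let go (value of joint detector between 0.055 and 0.065 m and contact force between the fingers and photometer below 0.3 N), for 0.3 s.
2. the long cell is gripped and lifted clear of the stand (height (world z) of long_cell above 0.035 m and contact force between the fingers and long_cell above 1 N), for 0.2 s.
At the end, for the whole second after the job is handed in: pointer within 6 mm of the mark; long cell in the gripper, its centre within 10 mm along the beam, 5 mm sideways, 7 mm in height of the beam centre, upright and square to the beam within 0.12 rad, still; neither cell nor fingers touch the photometer; other two cells in the stand (value of joint detector between 0.054 and 0.066 m and x of cell_center in the frame of beam_center between -0.01 and 0.01 m and y of cell_center in the frame of beam_center between -0.005 and 0.005 m and z of cell_center in the frame of beam_center between -0.007 and 0.007 m and angle between the x axis of long_cell and the x axis of photometer, either way round below 0.12 rad and angle between long_cell's own z axis and vertical below 0.12 rad and linear speed of long_cell below 0.02 m/s and contact force between the fingers and long_cell above 1 N and contact force between each of long_cell, the fingers and photometer below 0.3 N and height (world z) of each of middle_cell, short_cell below 0.014 m); the arm keeps its last pose, push and grip.
It fails at once if the fingers touch a clear window of the long cell (contact force between the fingers and window_a above 0.3 N or contact force between the fingers and window_b above 0.3 N).
It fails at once if the long cell knocks against the photometer (contact force between long_cell and photometer above 1 N).
It fails at once if another cell is taken or displaced (distance of any of middle_cell, short_cell from where it was at the start of the episode above 0.03 m).
It fails at once if a bystander is moved more than 30 mm (distance of any of tape_roll, jar, tweezers from where it was at the start of the episode above 0.03 m).
It also fails if it takes over 56 s, if anything falls off the work surface, if the arm or the gripper's body presses on something with over 40 N, if the wrist force passes 120 N, or if a joint passes its speed limit or range.

## Working session

There is one attempt and no reset: what is moved stays moved. The work goes in short steps, Python scripts to look and compute and a tool call to move; the robot and the scene stay as the last step left them, time stands still between calls to the robot, and variables do not carry over. Pictures are saved under pics/ and viewed, at most 10 in all, crops included, and the job is handed in when it is done.

Besides the shell and the picture viewer there is one more tool, called after "Emit:" as name([rows], argument=value, ...), one row to a line, values as JSON. play_rows: Moves the arm, as the interface text tells. Its arguments: {"type":"object","properties":{"series":{"type":"array"},"grip_force":{"type":"number"}},"required":["series"]}

```bash
mkdir -p pics; ls; python3 - <<'E'
from station import *
import cv2,numpy as np
print(sense())
for c in ("side","top"):
    im=camera(c); cv2.imwrite(f"pics/{c}0.png",im[:,:,::-1])
    i=camera_info(c); print(c,np.round(i["K"],1).tolist(),np.round(i["cam_to_world"],3).tolist())
    for t in ("pull_grip","pointer","index_mark","beam_center","photometer","cell_stand","long_cell","cell_center","middle_cell","short_cell","tape_roll","jar","tweezers"):
        print(c,t,[(round(d["conf"],2),np.round(d["position"],1).tolist()) for d in pinpoint(c,t)[:4]])
E
```

```text
pics
{'time': 0.0, 'joints': array([-1.34791596e+00,  2.64777860e-01,  1.60536886e+00, -2.15724742e-05,
        1.27367543e+00, -3.68894197e-02]), 'qd': array([-0.00180218, -0.0009281 , -0.00081388, -0.00116914, -0.0003283 ,
       -0.00085008]), 'joint_torque': array([-1.74191664e-03, -5.15118778e+01, -3.67311609e+01, -2.17918214e-04,
        1.30705704e-02,  3.83041780e-06]), 'position': array([ 0.173218  , -0.65165046,  0.22994813]), 'ee_rot': array([ 9.91575782e-01,  1.29523069e-01, -1.13782986e-04, -1.10897680e-03]), 'force': array([ 0.14031323, -0.07783332,  0.3613006 ]), 'torque': array([-0.01642641, -0.02091769,  0.00550299]), 'finger_force': 0.0, 'grip_width': 1.0006643180956143}
side [[406.0, 0.0, 321.8], [0.0, 406.0, 202.3], [0.0, 0.0, 1.0]] [[-0.981, -0.063, 0.183, 0.302], [-0.192, 0.438, -0.878, 1.087], [-0.025, -0.897, -0.442, 0.579], [0.0, 0.0, 0.0, 1.0]]
side pull_grip [(0.68, [179.5, 309.0])]
side pointer [(0.59, [210.9, 316.9])]
side index_mark [(0.89, [201.5, 313.7])]
side beam_center [(0.9, [199.0, 315.8])]
side photometer [(0.92, [219.3, 314.9])]
side cell_stand 
[... 427 characters left out ...]
91, 0.129, 0.35], [-1.0, -0.023, 0.0, 0.156], [0.003, -0.129, -0.992, 1.266], [0.0, 0.0, 0.0, 1.0]]
top pull_grip [(0.85, [189.1, 381.8])]
top pointer [(0.97, [193.2, 367.3])]
top index_mark [(0.94, [192.0, 389.8])]
top beam_center [(0.62, [195.8, 365.2])]
top photometer [(0.86, [195.5, 359.5])]
top cell_stand [(0.6, [200.2, 246.3])]
top long_cell [(0.76, [177.5, 252.8])]
top cell_center [(0.67, [177.1, 253.9]), (0.65, [235.7, 464.6]), (0.43, [165.8, 211.2])]
top middle_cell [(0.61, [228.2, 244.2])]
top short_cell [(0.66, [242.1, 380.6]), (0.47, [164.8, 207.2]), (0.4, [202.1, 251.2])]
top tape_roll [(0.75, [236.3, 466.9])]
top jar [(0.7, [166.0, 207.3])]
top tweezers [(0.47, [240.4, 304.0])]
```

```bash
python3 - <<'E'
import cv2,numpy as np
a=cv2.imread("pics/side0.png")[130:350,200:430]; b=cv2.imread("pics/top0.png")[130:290,190:500]
a=cv2.resize(a,None,fx=3.4,fy=2.7,interpolation=3);b=cv2.resize(b,(775,400),interpolation=3)
cv2.imwrite("pics/sc.png",a);cv2.imwrite("pics/tc.png",b)
E
```

```text
(no output)
```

View pics/sc.png

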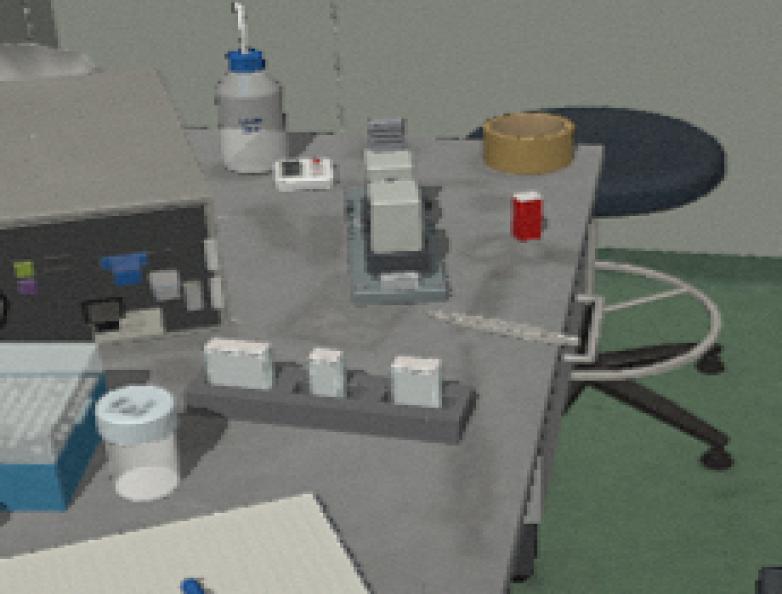

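View pics/tc.png

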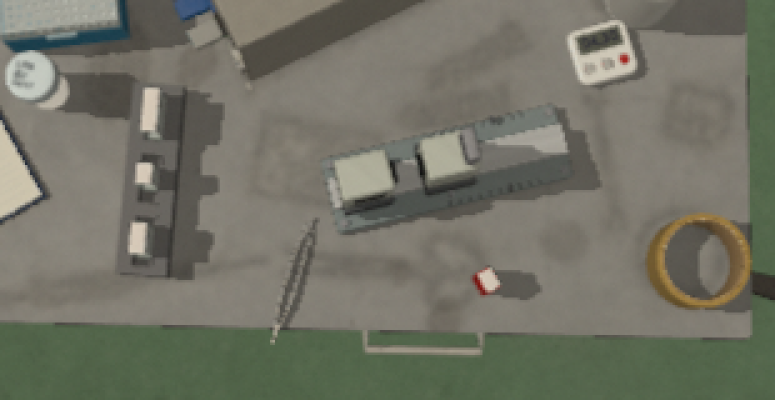

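The pictures show three cells in the stand. In the top view (row, col) they are long (174,250), short (201,248) and middle (226,246). The red block at (242,381) is the look-alike. The long cell is the one at the far end next to the jar: in both enlarged crops it has clearly the longest lid. The lamp is the left head. The detector is the right head, with the grip plate at (188,378).

```bash
cat > h.py <<'E'
from station import *
import cv2,numpy as np
I={c:camera_info(c) for c in ("side","top")}
for c in I:
    I[c]={k:np.array(v) for k,v in I[c].items()}
def P(c):
    return I[c]["K"]@np.linalg.inv(I[c]["cam_to_world"])[:3]
def proj(c,X):
    q=P(c)@np.r_[X,1]; return q[:2]/q[2]
def tri(a,b): # (col,row) side, top
    x=cv2.triangulatePoints(P("side"),P("top"),np.array(a,float),np.array(b,float)).ravel(); return x[:3]/x[3]
def plane(c,uv,z):
    M=I[c]["cam_to_world"]; d=M[:3,:3]@np.linalg.inv(I[c]["K"])@np.r_[uv,1]; o=M[:3,3]
    return o+d*(z-o[2])/d[2]
E
python3 - <<'E'
from h import *
for c in I: camera(c)
pts={}
for t in ("pull_grip","pointer","index_mark","beam_center","photometer","cell_stand","long_cell","cell_center","middle_cell"):
    for c in I:
        L=[d["position"] for d in [ (pinpoint(c,t) or [None])[0] for _ in range(3)] if d]
        pts[c,t]=np.median(L,0)[::-1]; 
    X=tri(pts["side",t],pts["top",t]); print(t,np.round(X,4),"reproj",np.round(proj("top",X)-pts["top",t],1),np.round(proj("side",X)-pts["side",t],1))
print(tri([354.5,216.5],[380.6,242.1]))
for c in I:
  for t in ("photometer","cell_stand","long_cell","pull_grip","pointer"):
    r=regions_of(c,t)
    if not r: print(c,t,"none"); continue
    m=r[0]["region"].astype(np.uint8); rc=cv2.minAreaRect(cv2.findNonZero(m))
    print(c,t,round(r[0]["conf"],2),np.round(r[0]["box"]),m.sum(),np.round(cv2.boxPoints(rc),1).tolist())
    if c=="top": np.save(f"m_{t}.npy",m)
E
```

```text
pull_grip [0.5422 0.0509 0.1296] reproj [0. 0.] [-0. -0.]
pointer [0.5367 0.0778 0.0408] reproj [0.2 1.7] [-2.3 -0.3]
index_mark [0.5499 0.0157 0.043 ] reproj [-0.  -0.3] [0.3 0. ]
beam_center [0.5293 0.0872 0.099 ] reproj [0.1 0.5] [-0.7 -0.1]
photometer [ 0.5574  0.0348 -0.0079] reproj [0.3 2.1] [-2.9 -0.4]
cell_stand [0.5189 0.3636 0.0098] reproj [0.1 1.1] [-1.8 -0.2]
long_cell [0.5742 0.3453 0.0163] reproj [0.1 0.4] [-0.6 -0.1]
cell_center [0.5821 0.3547 0.0287] reproj [0.2 0.9] [-1.5 -0.3]
middle_cell [0.4545 0.3612 0.007 ] reproj [-0.1 -0.7] [1.2 0.1]
[0.42660925 0.03289275 0.00883846]
side photometer 0.97 [303. 172. 332. 244.] 1547 [[298.0, 174.6999969482422], [327.20001220703125, 172.89999389648438], [331.6000061035156, 242.1999969482422], [302.29998779296875, 244.0]]
side cell_stand 0.61 [254. 265. 339. 292.] 1328 [[252.6999969482422, 283.79998779296875], [255.60000610351562, 261.8999938964844], [339.20001220703125, 272.79998779296875], [336.29998779296875, 294.70001220703125]]
side long_cell 0.58 [262. 253. 279. 273.] 343 [[258.5, 271.79998779296875], [260.3999938964844, 25
[... 659 characters left out ...]
, 223.0]]
top cell_stand 0.85 [235. 164. 267. 241.] 1363 [[235.10000610351562, 238.6999969482422], [242.60000610351562, 161.60000610351562], [265.20001220703125, 163.8000030517578], [257.79998779296875, 240.89999389648438]]
top long_cell 0.56 [250. 166. 257. 186.] 166 [[247.0, 165.0], [255.0, 165.0], [255.0, 185.0], [247.0, 185.0]]
top pull_grip 0.85 [358. 180. 381. 208.] 544 [[354.3999938964844, 186.39999389648438], [379.5, 179.5], [385.6000061035156, 202.0], [360.5, 208.89999389648438]]
top pointer 0.75 [355. 179. 381. 207.] 516 [[354.79998779296875, 186.6999969482422], [379.20001220703125, 180.1999969482422], [385.1000061035156, 202.1999969482422], [360.70001220703125, 208.8000030517578]]
```

```bash
python3 - <<'E'
import cv2,numpy as np
b=cv2.imread("pics/top0.png")
p=cv2.resize(b[160:232,308:428],None,fx=6.6,fy=6.6,interpolation=2)
s=cv2.resize(b[155:247,225:285],None,fx=6.5,fy=6.5,interpolation=2)
for im,x0,y0,f in((p,308,160,6.6),(s,225,155,6.5)):
    for v in range(0,130,10):
        x=int((v+10-x0%10)*f) if x0%10 else int(v*f); y=int((v+10-y0%10)*f) if y0%10 else int(v*f)
        cv2.line(im,(x,0),(x,6),(0,0,255),1);cv2.line(im,(0,y),(6,y),(0,0,255),1)
cv2.imwrite("pics/p.png",p);cv2.imwrite("pics/s.png",s)
E
```

```text
(no output)
```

View pics/p.png

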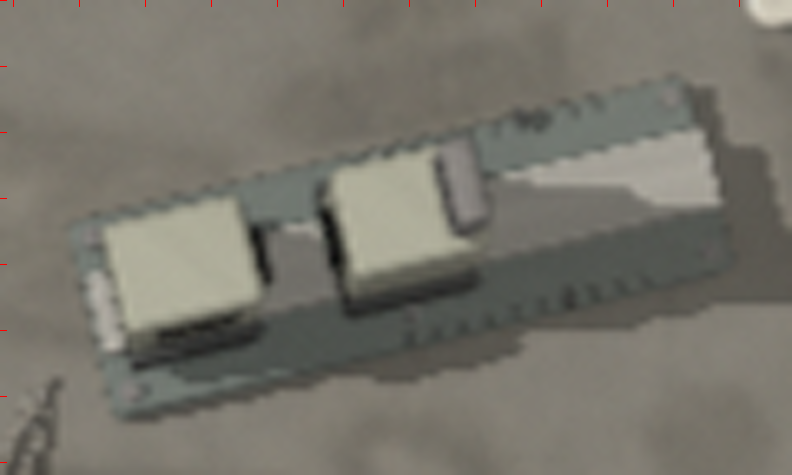

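View pics/s.png

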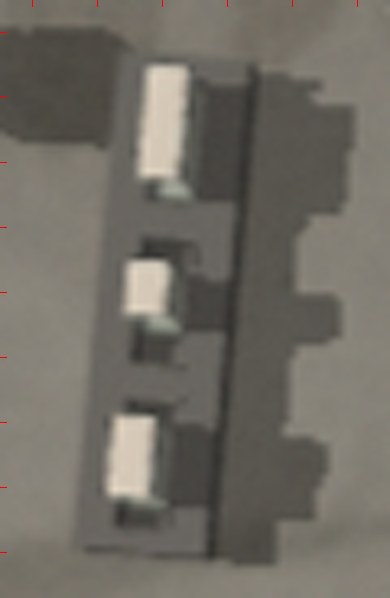

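```bash
cat >> h.py <<'E'
from scipy.optimize import least_squares
def fit(c,pix,loc):
    def W(p): 
        C,S=np.cos(p[2]),np.sin(p[2]); return [np.array([p[0]+C*a-S*b,p[1]+S*a+C*b,z]) for a,b,z in loc]
    def f(p): return np.ravel([proj(c,X)-u for X,u in zip(W(p),pix)])
    g0=plane(c,np.mean(pix,0),loc[0][2])
    r=min((least_squares(f,[g0[0],g0[1],y]) for y in (-3,-1.5,0,1.5)),key=lambda r:r.cost)
    return r.x,np.round(r.fun.reshape(-1,2),1).tolist()
E
python3 - <<'E'
from h import *
cp=lambda L,x0,y0,f:[((x+.5)/f-.5+x0,(y+.5)/f-.5+y0) for x,y in L]
pp=cp([(70,230),(683,77),(733,266),(120,408)],308,160,6.6)
x,r=fit("top",pp,[(-.105,.038,.016),(.135,.038,.016),(.135,-.038,.016),(-.105,-.038,.016)]); print("photo",np.round(x,4),r)
C,S=np.cos(x[2]),np.sin(x[2]); R=np.array([[C,-S],[S,C]])
def loc(X): return np.r_[R.T@(X[:2]-x[:2]),X[2]]
m=cp([(530,118),(568,297)],308,160,6.6)
for u in m: print("mark",np.round(loc(plane("top",u,.018)),4))
g=cp([(437,140),(474,137),(487,220),(452,229)],308,160,6.6); print("grip top local",[np.round(loc(plane("top",u,.146)),4).tolist() for u in g], "fit", fit("top",g,[(-.006,.015,.146),(.006,.015,.146),(.006,-.015,.146),(-.006,-.015,.146)]))
d=cp([(330,165),(440,150),(455,255),(345,280)],308,160,6.6); print("det head",[np.round(loc(plane("top",u,.11)),3).tolist() for u in d])
l=cp([(105,225),(240,198),(260,303),(130,333)],308,160,6.6); print("lamp head",[np.round(loc(plane("top",u,.11)),3).tolist() for u in l])
lc=cp([(148,63),(190,65),(180,182),(137,180)],225,155,6.5)
print("cell lid",fit("top",lc,[(-.022,-.008,.06),(-.022,.008,.06),(.022,.008,.06),(.022,-.008,.06)]),[np.round(plane("top",u,.06),4).tolist() for u in lc])
s=cp([(125,47),(252,66),(209,555),(78,548)],225,155,6.5)
print("stand",fit("top",s,[(-.095,-.025,.024),(-.095,.025,.024),(.095,.025,.024),(.095,-.025,.024)]))
# heights from side: predicted pixel of points at assumed heights, vs. side crop
for n,X in (("cell corners",[plane("top",u,.06) for u in lc]),("grip",[plane("top",u,.146) for u in g]),("base",[plane("top",u,.016) for u in pp])):
    print(n,"side crop px",[np.round((proj("side",Y)-[200,130])*[3.4,2.7]).tolist() for Y in X])
E
```

```text
photo [ 0.5352  0.0792 -1.3077] [[-0.5, -1.2], [0.5, -0.6], [0.8, 0.1], [-0.8, 1.6]]
mark [0.0732 0.0349 0.018 ]
mark [ 0.0699 -0.0341  0.018 ]
grip top local [[0.0208, 0.0152, 0.146], [0.0331, 0.0132, 0.146], [0.0303, -0.0152, 0.146], [0.0181, -0.0154, 0.146]] fit (array([ 0.54136263,  0.05432252, -1.39716246]), [[0.1, 0.1], [-0.2, -0.2], [0.1, 0.4], [0.0, -0.2]])
det head [[-0.013, 0.021, 0.11], [0.026, 0.017, 0.11], [0.021, -0.02, 0.11], [-0.018, -0.019, 0.11]]
lamp head [[-0.094, 0.019, 0.11], [-0.046, 0.017, 0.11], [-0.048, -0.02, 0.11], [-0.094, -0.02, 0.11]]
cell lid (array([ 0.58201193,  0.35327876, -3.18382249]), [[-0.1, -0.1], [0.1, 0.1], [0.0, 0.1], [-0.0, -0.1]]) [[0.6042, 0.3601, 0.06], [0.6038, 0.3445, 0.06], [0.5599, 0.3463, 0.06], [0.5602, 0.3622, 0.06]]
stand (array([0.52032729, 0.35523306, 3.09341737]), [[-0.2, 0.5], [0.4, -1.0], [0.1, 0.4], [-0.3, 0.0]])
cell corners side crop px [[199.0, 347.0], [207.0, 337.0], [269.0, 343.0], [261.0, 353.0]]
grip side crop px [[364.0, 122.0], [366.0, 117.0], [401.0, 117.0], [402.0, 121.0]]
base side crop px [[352.0, 293.0], [343.0, 189.0], [421.0, 185.0], [440.0, 288.0]]
```

```bash
cat > ph.py <<'E'
from h import *
from scipy.optimize import minimize
def box(x0,x1,y0,y1,z0,z1): return np.array([(a,b,c) for a in(x0,x1) for b in(y0,y1) for c in(z0,z1)])
B=[box(-.105,.135,-.038,.038,0,.016),box(-.094,-.046,-.021,.021,.016,.11),box(-.018,.024,-.02,.02,.016,.11),box(.019,.031,-.015,.015,.11,.146)]
def sil(c,p,F=8):
    m=np.zeros((400,640),np.uint8).astype(np.uint8); im=np.zeros((400*4,640*4),np.uint8)
    C,S=np.cos(p[2]),np.sin(p[2]);R=np.array([[C,-S,0],[S,C,0],[0,0,1]])
    for b in B:
        q=np.array([proj(c,R@v+[p[0],p[1],0]) for v in b])
        h=cv2.convexHull(((q+.5)*4*16).astype(np.int32)); cv2.fillConvexPoly(im,h,255,cv2.LINE_AA,4)
    return cv2.resize(im,(640,400),interpolation=cv2.INTER_AREA)/255.
E
python3 - <<'E'
from ph import *
M={}
for c in I:
    camera(c); L=[regions_of(c,"photometer") for _ in range(3)]
    M[c]=np.mean([r[0]["region"] for r in L if r],0)
for cs in (["top"],["side"],["top","side"]):
    f=lambda p:sum(np.abs(sil(c,p)-M[c]).sum() for c in cs)
    r=minimize(f,[.535,.079,-1.32],method="Nelder-Mead",options=dict(initial_simplex=[[.535,.079,-1.32],[.543,.079,-1.32],[.535,.087,-1.32],[.535,.079,-1.26]],xatol=1e-4,fatol=.1))
    print(cs,np.round(r.x,4),r.fun,M[cs[0]].sum())
# edge lines in the top picture
g=cv2.GaussianBlur(cv2.cvtColor(camera("top"),cv2.COLOR_RGB2GRAY).astype(float),(0,0),.7); 
def edge(a,b,s):
    a,b=np.array(a),np.array(b); n=np.array([-(b-a)[1],(b-a)[0]])/np.linalg.norm(b-a); t=np.arange(-3,3.01,.1); P=[]
    for k in np.linspace(.06,.94,45):
        q=a+k*(b-a)+t[:,None]*n; v=cv2.remap(g.astype(np.float32),q[:,0].astype(np.float32)[None],q[:,1].astype(np.float32)[None],1).ravel()
        d=np.gradient(v)*s; P.append(q[d.argmax()])
    P=np.array(P,np.float32); l=cv2.fitLine(P,cv2.DIST_HUBER,0,.01,.01).ravel()
    W=[plane("top",l[2:]+k*l[:2],.016) for k in(-40,40)]; d=W[1]-W[0]
    return l,np.arctan2(d[1],d[0]) if abs(d[1])>0 else 0,W
for a,b,s in (((318.1,194.4),(411,171.2),-1),((325.7,221.8),(418.6,200.3),1)):
    l,y,W=edge(a,b,s); print(np.round(l,2),round(float(y),4))
    # y-offset of line vs origin
    for w in W: print(np.round(w,4))
E
```

```text
['top'] [ 0.5356  0.0789 -1.3105] 108.80392156862746 2977.0
['side'] [ 0.5359  0.0737 -1.3048] 66.38823529411764 1478.0
['top', 'side'] [ 0.5352  0.0784 -1.3078] 199.23921568627452 2977.0
[ 9.7000e-01 -2.3000e-01  3.5939e+02  1.8269e+02] -1.3118
[0.5481 0.1837 0.016 ]
[ 0.5991 -0.0085  0.016 ]
[ 9.7000e-01 -2.5000e-01  3.6481e+02  2.1485e+02] -1.2944
[0.4668 0.1679 0.016 ]
[ 0.5206 -0.0219  0.016 ]
```

Photometer pose: about (0.5355, 0.0785), yaw −1.31. The grip is at about (0.542, 0.054), and the tool's y axis already lies along the beam. Moving over the grip at the present height.

Emit:
play_rows([
  [[0,0,0,32,-35,0,-1],[0,0,0,32,-35,0,-1],[0,0,0,32,-35,0,-1],[0,0,0,32,-35,0,-1],[0,0,0,32,-35,0,-1]],
], grip_force=40)

```text
time: 5.65
position: [0.2836, -0.4405, 0.2314]
ee_rot: [0.992, 0.129, 0.0, 0.0]
force: [1.4, 0.1, 0.1]
grip_width: 0.998
finger_force: 0.0
```

Emit:
play_rows([
  [[0,0,0,32,-35,0,-1],[0,0,0,32,-35,0,-1],[0,0,0,32,-35,0,-1],[0,0,0,32,-35,0,-1],[0,0,0,32,-35,0,-1]],
])

```text
time: 6.15
position: [0.3933, -0.2302, 0.2317]
ee_rot: [0.992, 0.129, 0.001, 0.0]
force: [0.6, -0.8, 0.6]
grip_width: 0.997
finger_force: 0.0
```

Emit:
play_rows([
  [[0,0,0,32,-35,0,-1],[0,0,0,32,-35,0,-1],[0,0,0,32,-35,0,-1],[0,0,0,30,-33,0,-1],[0,0,0,0,0,0,-1]],
])

```text
time: 6.65
position: [0.481, -0.0617, 0.2317]
ee_rot: [0.991, 0.132, 0.001, -0.001]
force: [0.2, -1.3, -0.1]
grip_width: 0.997
finger_force: 0.0
```

```bash
cat > go.py <<'E'
from h import *
from scipy.spatial.transform import Rotation as Ro
def to(target,yaw=None):
    s=sense(); R=Ro.from_quat(s["ee_rot"]); d=R.inv().apply(np.array(target)-s["position"])*1000
    y=R.as_matrix()[:,1]; a=np.arctan2(y[1],y[0])
    print("t",round(s["time"],2),"pos",np.round(s["position"],4),"yaw_y",round(a,4),"tilt",np.round(R.as_matrix()[:2,2],4),"shift",np.round(d,1),"force",np.round(s["force"],1),"j",np.round(s["joints"],2),"w",round(s["grip_width"],3),"ff",s["finger_force"])
    if yaw is not None: print("turn z",round(-(yaw-a),4))
E
python3 -c "
from go import *
to([.5421,.0538,.119],-1.310)
p=np.array([.5355,.0785]);C,S=np.cos(-1.31),np.sin(-1.31)
for u in ([367.3,193.2],[389.8,192.0]): print((np.array([[C,S],[-S,C]])@(plane('top',u,.018)[:2]-p)))"
```

```text
t 6.65 pos [ 0.481  -0.0617  0.2317] yaw_y -1.3051 tilt [0.0017 0.0019] shift [ 89.1 -95.3 113. ] force [ 0.2 -1.3 -0.1] j [-0.18 -0.1   2.    0.    1.25  1.12] w 0.997 ff 0.0
turn z 0.0049
[0.01316783 0.00872225]
[ 0.06792791 -0.00142881]
```

Emit:
play_rows([
  [[0,0,0,30,-32,0,-1],[0,0,0,30,-32,0,-1],[0,0,0,29,-31,0,-1],[0,0,0,0,0,50,-1],[0,0,0,0,0,0,-1]],
])

```text
time: 7.15
position: [0.536, 0.0488, 0.175]
ee_rot: [0.991, 0.13, -0.006, -0.0]
force: [-2.2, -0.2, -1.0]
grip_width: 0.999
finger_force: 0.0
```

```bash
python3 -c "
from go import *
to([.5421,.0538,.119],-1.310)
b=camera('top'); cv2.imwrite('pics/t1.png',cv2.resize(b[140:260,300:460],None,fx=4.5,fy=4.5)[:,:,::-1])
b=camera('side'); cv2.imwrite('pics/s1.png',cv2.resize(b[110:250,240:400],None,fx=4.2,fy=4.2)[:,:,::-1])"
```

```text
t 7.15 pos [0.536  0.0488 0.175 ] yaw_y -1.3091 tilt [-0.0121 -0.001 ] shift [ 7.9 -3.2 55.9] force [-2.2 -0.2 -1. ] j [ 0.04  0.06  1.95 -0.    1.15  1.35] w 0.999 ff 0.0
turn z 0.0009
```

View pics/s1.png

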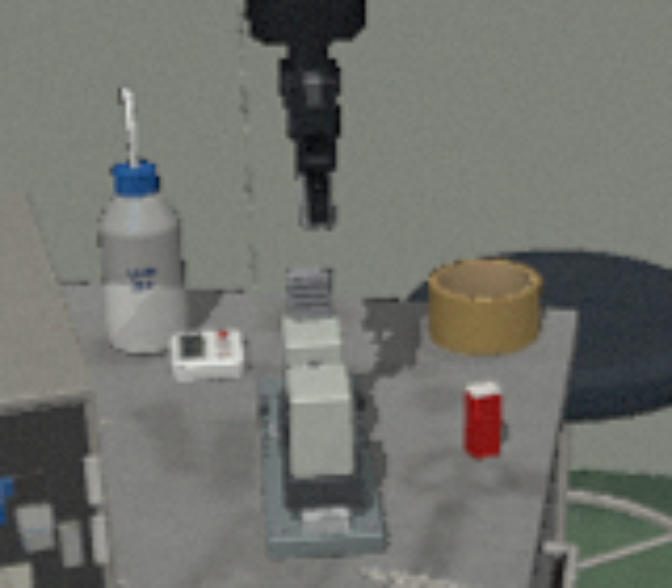

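The side view shows the fingers at (318,215), straight above the grip plate at (308,285). They are about 8 mm short in x, which matches the numbers.

Emit:
play_rows([
  [[0,0,0,0,0,0,-1],[0,0,0,0,0,0,-1]],
])

```text
time: 7.45
position: [0.5421, 0.0477, 0.1838]
ee_rot: [0.992, 0.129, 0.002, 0.0]
force: [-0.3, -0.8, -0.4]
grip_width: 0.994
finger_force: 0.0
```

```bash
python3 -c "
from go import *
to([.5421,.0538,.119],-1.310)"
```

```text
t 7.45 pos [0.5421 0.0477 0.1838] yaw_y -1.3123 tilt [0.004 0.   ] shift [ 1.3 -6.  64.8] force [-0.3 -0.8 -0.4] j [ 0.04  0.05  1.94 -0.    1.15  1.35] w 0.994 ff 0.0
turn z -0.0023
```

Emit:
play_rows([
  [[0,0,0,1,-6,15,-1],[0,0,0,0,0,25,-1],[0,0,0,0,0,24,-1],[0,0,0,0,0,0,-1],[0,0,0,0,0,0,-1]],
])

```text
time: 7.95
position: [0.5397, 0.0546, 0.117]
ee_rot: [0.992, 0.129, -0.001, -0.0]
force: [0.1, -0.4, -0.3]
grip_width: 1.0
finger_force: 0.0
```

Emit:
play_rows([
  [[0,0,0,0,0,0,1],[0,0,0,0,0,0,1],[0,0,0,0,0,0,1],[0,0,0,0,0,0,1],[0,0,0,0,0,0,1]],
], grip_force=40)

```text
time: 8.45
position: [0.5406, 0.0542, 0.1179]
ee_rot: [0.992, 0.13, 0.001, 0.001]
force: [1.7, -9.5, 5.8]
grip_width: 0.142
finger_force: 7.6
```

```bash
python3 -c "
from go import *
to([.5421,.0538,.119],-1.310)"
```

```text
t 8.45 pos [0.5406 0.0542 0.1179] yaw_y -1.3105 tilt [ 0.0012 -0.001 ] shift [ 1.4  0.7 -1.1] force [ 1.7 -9.5  5.8] j [ 0.05  0.12  2.   -0.    1.02  1.37] w 0.142 ff 7.608304023742676
turn z -0.0005
```

Emit:
play_rows([
  [[0,0,0,0,0,0,1],[0,0,0,0,0,0,1],[0,0,0,0,0,0,1]],
])

```text
time: 8.75
position: [0.5406, 0.0538, 0.1179]
ee_rot: [0.992, 0.13, 0.0, 0.001]
force: [-0.1, -6.5, 4.1]
grip_width: 0.129
finger_force: 41.9
```

```bash
python3 -c "
from go import *
for i in range(3): to([.5421,.0538,.119],-1.310)"
```

```text
t 8.75 pos [0.5406 0.0538 0.1179] yaw_y -1.3108 tilt [ 0.0011 -0.0012] shift [ 1.4  0.4 -1.1] force [-0.1 -6.5  4.1] j [ 0.05  0.12  2.   -0.    1.02  1.37] w 0.129 ff 41.93487346172333
turn z -0.0008
t 8.75 pos [0.5406 0.0538 0.1179] yaw_y -1.3108 tilt [ 0.0011 -0.0012] shift [ 1.4  0.4 -1.1] force [-0.1 -6.5  4.1] j [ 0.05  0.12  2.   -0.    1.02  1.37] w 0.129 ff 41.93487346172333
turn z -0.0008
t 8.75 pos [0.5406 0.0538 0.1179] yaw_y -1.3108 tilt [ 0.0011 -0.0012] shift [ 1.4  0.4 -1.1] force [-0.1 -6.5  4.1] j [ 0.05  0.12  2.   -0.    1.02  1.37] w 0.129 ff 41.93487346172333
turn z -0.0008
```

Emit:
play_rows([
  [[0,0,0,0,6,0,1],[0,0,0,0,12,0,1],[0,0,0,0,14,0,1],[0,0,0,0,14,0,1],[0,0,0,0,13,0,1]],
])

```text
time: 9.25
position: [0.5551, -0.0001, 0.1179]
ee_rot: [0.992, 0.129, -0.0, -0.002]
force: [-3.7, 8.4, 5.8]
grip_width: 0.13
finger_force: 42.3
```

Emit:
play_rows([
  [[0,0,0,0,0,0,1],[0,0,0,0,0,0,1],[0,0,0,0,0,0,1]],
])

```text
time: 9.55
position: [0.5556, -0.0019, 0.1179]
ee_rot: [0.992, 0.129, 0.0, -0.001]
force: [-1.8, -0.3, 4.3]
grip_width: 0.129
finger_force: 42.1
```

```bash
python3 -c "
from go import *
to([.5406+.258*.06,.0538-.966*.06,.118],-1.310)
p=np.array([.5355,.0785]);C,S=np.cos(-1.31),np.sin(-1.31)
b=camera('top'); camera('side')
for t in ('pointer','index_mark','pull_grip'):
  for c in I:
    print(t,c,[np.round(d['position'],1).tolist()+[round(d['conf'],2)]+np.round(np.array([[C,S],[-S,C]])@(plane(c,d['position'][::-1],.133 if t=='pull_grip' else .018)[:2]-p),4).tolist() for d in pinpoint(c,t)[:1]])
cv2.imwrite('pics/t2.png',cv2.resize(b[160:232,308:428],None,fx=6.6,fy=6.6,interpolation=2)[:,:,::-1])"
```

```text
t 9.55 pos [ 0.5556 -0.0019  0.1179] yaw_y -1.3111 tilt [0.0006 0.0011] shift [-0.1  2.3 -0.1] force [-1.8 -0.3  4.3] j [-0.05  0.14  1.97  0.    1.03  1.26] w 0.129 ff 42.081525921821594
turn z -0.0011
pointer side [[201.3, 314.5, 0.8, 0.1128, -0.006]]
pointer top [[189.7, 388.6, 0.73, 0.0665, 0.0048]]
index_mark side [[200.0, 314.3, 0.6, 0.1222, -0.0058]]
index_mark top [[190.3, 389.5, 0.81, 0.0683, 0.0029]]
pull_grip side [[172.2, 308.3, 0.83, 0.0739, 0.0105]]
pull_grip top [[182.3, 405.9, 0.68, 0.091, -0.0031]]
```

View pics/t2.png

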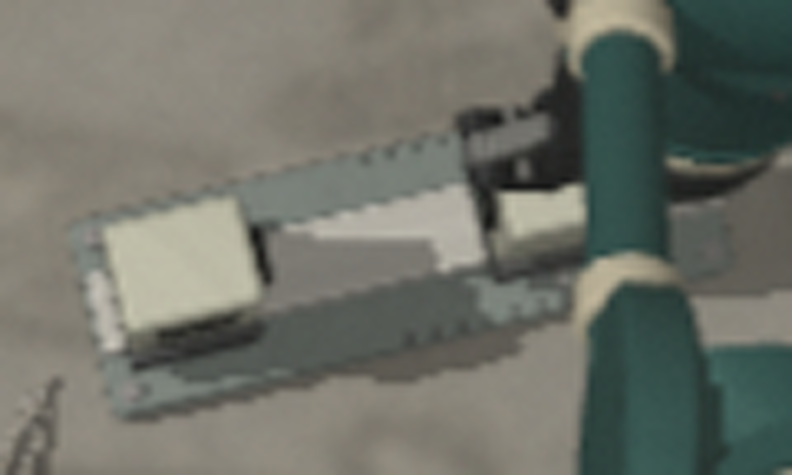

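The top view shows the detector head pulled out. The pointer is within about 2 mm of the mark by the networks, and by travel it is at 57.7 mm. I will pull 2 mm more, release and rise.

Emit:
play_rows([
  [[0,0,0,0,2,0,1],[0,0,0,0,0,0,1],[0,0,0,0,0,0,1],[0,0,0,0,0,0,-1],[0,0,0,0,0,0,-1]],
])

```text
time: 10.45
position: [0.5554, -0.004, 0.1168]
ee_rot: [0.992, 0.13, -0.0, -0.0]
force: [0.4, 0.1, 0.0]
grip_width: 0.462
finger_force: 0.0
```

Emit:
play_rows([
  [[0,0,0,0,0,0,-1],[0,0,0,0,0,0,-1],[0,0,0,0,0,0,-1],[0,0,0,0,0,-35,-1],[0,0,0,0,0,-35,-1]],
])

```text
time: 10.95
position: [0.5543, -0.0044, 0.1863]
ee_rot: [0.992, 0.129, -0.002, -0.0]
force: [1.0, 0.1, 1.5]
grip_width: 0.999
finger_force: 0.0
```

Emit:
play_rows([
  [[0,0,0.05,-20,-45,0,-1],[0,0,0.05,-20,-45,0,-1],[0,0,0.05,0,-48,0,-1],[0,0,0.05,0,-48,0,-1],[0,0,0.05,0,-48,0,-1]],
])

```text
time: 11.45
position: [0.4795, 0.2183, 0.1877]
ee_rot: [1.0, 0.004, 0.0, -0.0]
force: [1.0, -0.7, -0.5]
grip_width: 1.002
finger_force: 0.0
```

```bash
python3 -c "
from go import *
to([.582,.3533,.15],-1.613)
p=np.array([.5355,.0785]);C,S=np.cos(-1.31),np.sin(-1.31)
b=camera('top'); s=camera('side')
for t in ('pointer','index_mark','pull_grip'):
  for c in ['top']:
   for k in range(2):
    print(t,c,[np.round(d['position'],1).tolist()+[round(d['conf'],2)]+np.round(np.array([[C,S],[-S,C]])@(plane(c,d['position'][::-1],.133 if t=='pull_grip' else .018)[:2]-p),4).tolist() for d in pinpoint(c,t)[:1]])
a=cv2.resize(b[160:232,308:428],None,fx=6.6,fy=6.6,interpolation=2)
cv2.imwrite('pics/t3.png',a[:,:,::-1])"
```

```text
t 11.45 pos [0.4795 0.2183 0.1877] yaw_y -1.5637 tilt [0.0009 0.0003] shift [ 103.5 -134.2   37.8] force [ 1.  -0.7 -0.5] j [ 0.38  0.02  1.97 -0.    1.16  1.94] w 1.002 ff 0.0
turn z 0.0493
pointer top [[188.9, 386.8, 0.72, 0.0627, 0.0078]]
pointer top [[188.9, 386.8, 0.72, 0.0627, 0.0078]]
index_mark top [[192.3, 389.5, 0.9, 0.067, -0.002]]
index_mark top [[192.3, 389.5, 0.9, 0.067, -0.002]]
pull_grip top [[182.2, 402.6, 0.57, 0.0839, -0.0012]]
pull_grip top [[182.2, 402.6, 0.57, 0.0839, -0.0012]]
```

View pics/t3.png

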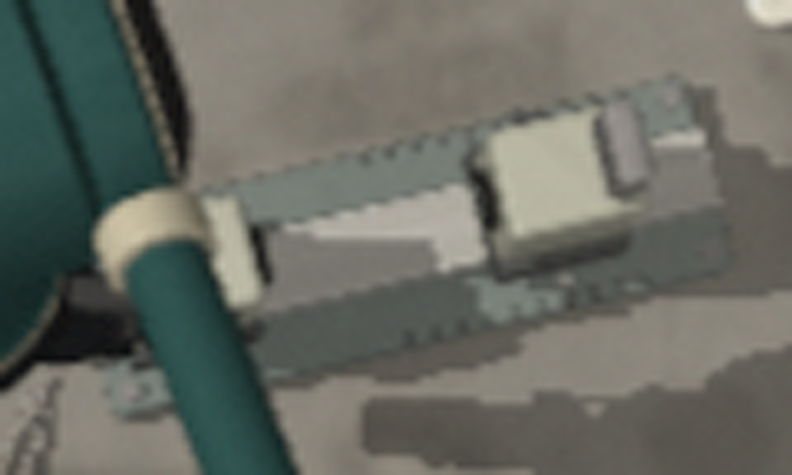

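In this view the lower pointer (565,278) and the lower index mark (568,297) line up across the beam. I will check the travel by template matching and go to the cell.

```bash
python3 -c "
from h import *
a=cv2.imread('pics/p.png',0);b=cv2.imread('pics/t3.png',0)
for n,(x0,y0,x1,y1),z in (('grip',(432,130,492,235),.14),('head',(340,150,492,270),.11)):
  r=cv2.matchTemplate(b,a[y0:y1,x0:x1],cv2.TM_CCOEFF_NORMED); _,v,_,m=cv2.minMaxLoc(r)
  u=np.array([(x0+x1)/2,(y0+y1)/2]); w=u+np.array(m)-[x0,y0]
  f=lambda q:plane('top',q/6.6+[308,160],z)
  print(n,v,m,np.linalg.norm(f(w)-f(u)))
"
```

```text
grip 0.9159733057022095 (592, 92) 0.05588045309036578
head 0.9708505272865295 (499, 112) 0.056940037642127135
```

Emit:
play_rows([
  [[0,0,0.05,26,-33,0,-1],[0,0,0,26,-33,0,-1],[0,0,0,26,-34,0,-1],[0,0,0,26,-34,0,-1],[0,0,0,0,0,0,-1]],
])

```text
time: 12.35
position: [0.5912, 0.3497, 0.186]
ee_rot: [1.0, -0.02, 0.0, -0.001]
force: [-0.3, -0.9, -0.5]
grip_width: 1.001
finger_force: 0.0
```

Emit:
play_rows([
  [[0,0,0,0,0,30,-1],[0,0,0,0,0,20,-1],[0,0,0,0,0,0,-1],[0,0,0,0,0,0,-1]],
])

```text
time: 12.75
position: [0.5877, 0.3463, 0.1371]
ee_rot: [1.0, -0.021, -0.001, 0.0]
force: [-0.6, 0.0, 1.2]
grip_width: 1.004
finger_force: 0.0
```

```bash
python3 -c "
from go import *
to([.582,.3533,.022],-1.613)
s=camera('side'); cv2.imwrite('pics/s4.png',cv2.resize(s[180:310,200:360],None,fx=4.5,fy=4.5,interpolation=2)[:,:,::-1])"
```

```text
t 12.75 pos [0.5877 0.3463 0.1371] yaw_y -1.6126 tilt [-0.0012 -0.0008] shift [ -5.9  -6.9 115.1] force [-0.6  0.   1.2] j [ 0.5   0.35  1.68 -0.    1.12  2.11] w 1.004 ff 0.0
turn z 0.0004
```

View pics/s4.png

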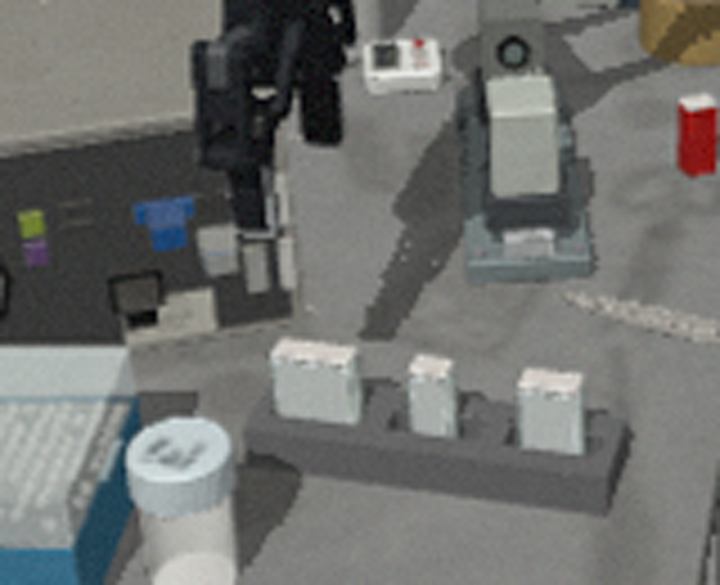

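The side view shows the open gripper above the long cell at (315,380), with the jar at (180,490) and the other cells clear. The travel checks agree at about 57–60 mm. Correcting the position and descending in stages.

Emit:
play_rows([
  [[0,0,0,-6,-7,20,-1],[0,0,0,0,0,25,-1],[0,0,0,0,0,0,-1],[0,0,0,0,0,0,-1]],
])

```text
time: 13.2
position: [0.5826, 0.355, 0.0935]
ee_rot: [1.0, -0.02, 0.0, -0.0]
force: [0.1, -0.2, 1.4]
grip_width: 1.002
finger_force: 0.0
```

```bash
python3 -c "
from go import *
for i in range(3): camera('side'); to([.582,.3533,.032],-1.613)"
```

```text
t 13.25 pos [0.5833 0.3554 0.0944] yaw_y -1.6113 tilt [0.0024 0.0013] shift [-1.4  2.2 62.4] force [-0.6  0.8  1.1] j [ 0.51  0.38  1.71 -0.    1.04  2.12] w 0.998 ff 0.0
turn z 0.0017
t 13.3 pos [0.5836 0.3556 0.0948] yaw_y -1.6113 tilt [0.0032 0.0017] shift [-1.7  2.5 62.8] force [-0.2 -1.   0.1] j [ 0.51  0.38  1.71 -0.    1.04  2.12] w 0.996 ff 0.0
turn z 0.0017
t 13.35 pos [0.5837 0.3557 0.0948] yaw_y -1.6113 tilt [0.0033 0.0018] shift [-1.8  2.6 62.8] force [ 0.4 -0.8  0.1] j [ 0.51  0.38  1.71 -0.    1.04  2.12] w 0.999 ff 0.0
turn z 0.0017
```

Emit:
play_rows([
  [[0,0,0,-1.5,2,20,-1],[0,0,0,0,0,22,-1],[0,0,0,0,0,20,-1],[0,0,0,0,0,0,-1],[0,0,0,0,0,0,-1]],
])

```text
time: 13.85
position: [0.5811, 0.3534, 0.0312]
ee_rot: [1.0, -0.02, 0.0, -0.0]
force: [-0.0, -0.0, 0.6]
grip_width: 1.002
finger_force: 0.0
```

```bash
python3 -c "
from go import *
for i in range(2): s=camera('side'); to([.582,.3533,.032],-1.613)
cv2.imwrite('pics/s5.png',cv2.resize(s[210:310,220:360],None,fx=5.5,fy=5.5,interpolation=2)[:,:,::-1])"
```

```text
t 13.9 pos [0.5817 0.3538 0.0321] yaw_y -1.6111 tilt [0.0022 0.0012] shift [0.3 0.5 0.1] force [ 0.8 -0.8  1.3] j [0.51 0.45 1.75 0.   0.94 2.12] w 1.0 ff 0.0
turn z 0.0019
t 13.95 pos [0.5821 0.354  0.0325] yaw_y -1.611 tilt [0.003  0.0017] shift [-0.   0.7  0.5] force [-0.2  0.3 -0.4] j [ 0.51  0.45  1.75 -0.    0.94  2.12] w 1.001 ff 0.0
turn z 0.002
```

View pics/s5.png

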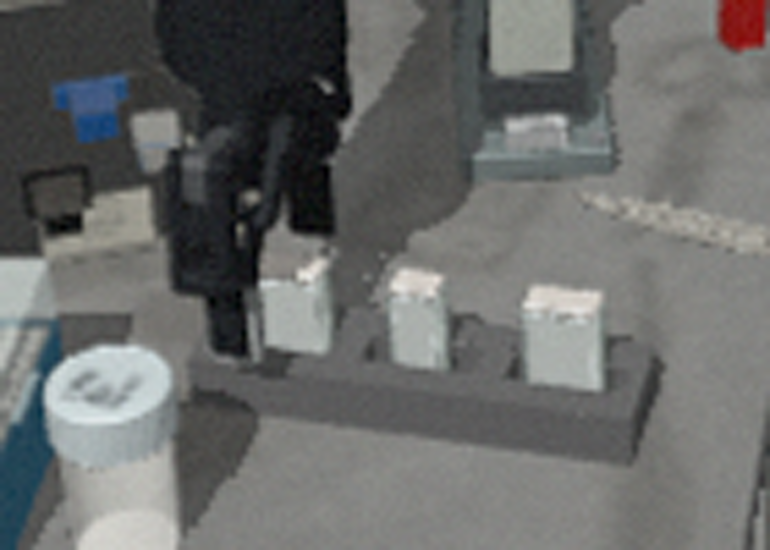

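```bash
python3 -c "
from h import *
for X in ([.5817,.397,.045],[.5927,.397,.045],[.5707,.397,.045],[.5817,.3105,.06],[.582,.3613,.05],[.604,.3613,.06],[.56,.3613,.06]): print(X,np.round((proj('side',X)-[220,210])*5.5))"
```

```text
[0.5817, 0.397, 0.045] [239. 355.]
[0.5927, 0.397, 0.045] [213. 353.]
[0.5707, 0.397, 0.045] [265. 358.]
[0.5817, 0.3105, 0.06] [300. 208.]
[0.582, 0.3613, 0.05] [264. 294.]
[0.604, 0.3613, 0.06] [211. 269.]
[0.56, 0.3613, 0.06] [314. 279.]
```

Emit:
play_rows([
  [[0,0,0,2,0,0,-1],[0,0,0,0,0,0,1],[0,0,0,0,0,0,1],[0,0,0,0,0,0,1],[0,0,0,0,0,0,1]],
], grip_force=30)

```text
time: 14.45
position: [0.5825, 0.3531, 0.0303]
ee_rot: [1.0, -0.02, -0.0, -0.0]
force: [-0.6, -0.6, 0.3]
grip_width: 0.333
finger_force: 0.0
```

Emit:
play_rows([
  [[0,0,0,0,0,0,1],[0,0,0,0,0,0,1],[0,0,0,0,0,0,1],[0,0,0,0,0,0,1],[0,0,0,0,0,0,1]],
])

```text
time: 14.95
position: [0.5826, 0.3531, 0.0303]
ee_rot: [1.0, -0.02, 0.0, -0.0]
force: [-0.2, 0.2, 0.8]
grip_width: 0.181
finger_force: 32.2
```

```bash
python3 -c "
from go import *
to([.582,.3533,.032],-1.613)"
```

```text
t 14.95 pos [0.5826 0.3531 0.0303] yaw_y -1.611 tilt [0.0001 0.    ] shift [-0.6 -0.2 -1.7] force [-0.2  0.2  0.8] j [ 0.51  0.45  1.75 -0.    0.94  2.12] w 0.181 ff 32.24060297012329
turn z 0.002
```

Emit:
play_rows([
  [[0,0,0,0,0,-12,1],[0,0,0,0,0,-20,1],[0,0,0,0,0,-25,1],[0,0,0,0,0,-30,1],[0,0,0,0,0,-30,1]],
])

```text
time: 15.45
position: [0.5822, 0.3528, 0.1487]
ee_rot: [1.0, -0.02, -0.0, 0.0]
force: [-0.4, 0.2, -0.8]
grip_width: 0.182
finger_force: 32.1
```

Emit:
play_rows([
  [[0,0,0,0,0,-30,1],[0,0,0,0,0,-25,1],[0,0,0,0,0,-10,1],[0,0,0,0,0,0,1],[0,0,0,0,0,0,1]],
])

```text
time: 15.95
position: [0.5819, 0.3527, 0.2112]
ee_rot: [1.0, -0.02, -0.001, 0.0]
force: [-0.3, -0.1, -0.5]
grip_width: 0.182
finger_force: 32.1
```

```bash
python3 -c "
from go import *
s=camera('side');b=camera('top');to([.5355,.0785,.21],.26)
for t in ('long_cell','middle_cell','short_cell','cell_center'):
  for c in I: print(t,c,[np.round(d['position'],1).tolist()+[round(d['conf'],2)] for d in pinpoint(c,t)[:2]])
A=cv2.resize(s[150:310,200:360],None,fx=2.4,fy=2.4,interpolation=2);B=cv2.resize(b[120:250,225:355],A.shape[1::-1],interpolation=2)
cv2.imwrite('pics/s6.png',np.hstack([A,B])[:,:,::-1])"
```

```text
t 16.05 pos [0.5814 0.3524 0.2098] yaw_y -1.611 tilt [-0.0034 -0.002 ] shift [-34.8 275.5   0.5] force [-0.2 -0.3 -0.9] j [ 0.51  0.29  1.61 -0.    1.24  2.12] w 0.179 ff 32.06759870052338
turn z -1.871
long_cell side [[203.7, 266.9, 0.6]]
long_cell top [[195.5, 357.2, 0.63], [162.6, 241.9, 0.56]]
middle_cell side [[282.5, 320.5, 0.75], [202.2, 267.1, 0.22]]
middle_cell top [[241.7, 306.5, 0.58]]
short_cell side [[216.7, 355.2, 0.64], [278.9, 295.6, 0.53]]
short_cell top [[243.5, 382.4, 0.58]]
cell_center side [[198.5, 264.3, 0.9]]
cell_center top [[160.7, 240.1, 0.47]]
```

View pics/s6.png

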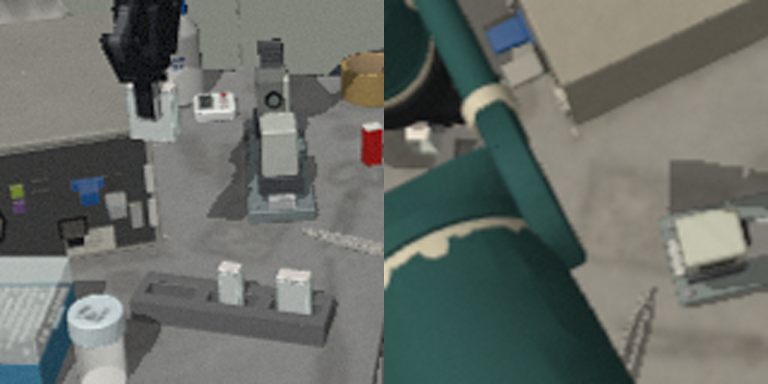

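The left panel shows the long cell (crop 150,110) held clear of the stand. The short (231,283) and middle (294,290) cells are still in their slots. The right panel shows the arm covering the stand. Moving above the sample place, then turning there.

Emit:
play_rows([
  [[0,0,0,-4,30,0,1],[0,0,0,-6,45,0,1],[0,0,0,-6,45,0,1],[0,0,0,-6,45,0,1],[0,0,0,-6,45,0,1]],
])

```text
time: 16.95
position: [0.5457, 0.1429, 0.2125]
ee_rot: [1.0, -0.02, 0.0, 0.0]
force: [0.8, -0.5, -0.1]
grip_width: 0.181
finger_force: 32.1
```

Emit:
play_rows([
  [[0,0,0,-4,40,0,1],[0,0,0,-3,25,0,1],[0,0,-0.1,0,0,0,1],[0,0,-0.13,0,0,0,1],[0,0,-0.14,0,0,0,1]],
])

```text
time: 17.45
position: [0.5366, 0.0792, 0.2126]
ee_rot: [0.986, 0.166, 0.0, 0.0]
force: [-0.2, 0.2, -0.5]
grip_width: 0.184
finger_force: 32.1
```

Emit:
play_rows([
  [[0,0,-0.14,0,0,0,1],[0,0,-0.14,0,0,0,1],[0,0,-0.14,0,0,0,1],[0,0,-0.14,0,0,0,1],[0,0,-0.14,0,0,0,1]],
])

```text
time: 17.95
position: [0.5366, 0.0797, 0.2125]
ee_rot: [0.869, 0.495, 0.0, 0.0]
force: [-1.2, -0.3, -1.1]
grip_width: 0.182
finger_force: 32.1
```

Emit:
play_rows([
  [[0,0,-0.14,0,0,0,1],[0,0,-0.14,0,0,0,1],[0,0,-0.14,0,0,0,1],[0,0,-0.14,0,0,0,1],[0,0,-0.14,0,0,0,1]],
])

```text
time: 18.45
position: [0.5366, 0.0797, 0.2125]
ee_rot: [0.647, 0.763, 0.0, 0.0]
force: [0.1, -0.3, -0.9]
grip_width: 0.179
finger_force: 32.1
```

Emit:
play_rows([
  [[0,0,-0.1,0,0,0,1],[0,0,0,0,0,0,1],[0,0,0,0,0,0,1]],
])

```text
time: 18.75
position: [0.5366, 0.0797, 0.2125]
ee_rot: [0.611, 0.792, 0.0, 0.0]
force: [-0.1, 0.1, -0.2]
grip_width: 0.183
finger_force: 32.1
```

```bash
python3 -c "
from go import *
for i in range(3): b=camera('top');to([.5355,.0785,.086],.26)
s=camera('side')
A=cv2.resize(s[130:250,250:370],None,fx=3.2,fy=3.2,interpolation=2);B=cv2.resize(b[150:240,300:420],(512,384),interpolation=2)
cv2.imwrite('pics/s7.png',np.hstack([A,B][:1])[:,:,::-1])"
```

```text
t 18.8 pos [0.5366 0.0797 0.2124] yaw_y 0.2569 tilt [0.0003 0.    ] shift [ -0.9  -1.4 126.4] force [ 0.   0.  -0.2] j [ 0.1   0.03  1.91 -0.    1.21 -0.16] w 0.181 ff 32.059653997421265
turn z -0.0031
t 18.85 pos [0.5366 0.0797 0.2124] yaw_y 0.2573 tilt [ 0.0001 -0.    ] shift [ -0.9  -1.4 126.4] force [-1.   0.8 -0.6] j [ 0.1   0.03  1.91 -0.    1.21 -0.16] w 0.183 ff 32.06005275249481
turn z -0.0027
t 18.9 pos [0.5366 0.0797 0.2124] yaw_y 0.2577 tilt [0.0002 0.    ] shift [ -0.9  -1.4 126.4] force [ 0.3 -1.   0.9] j [ 0.1   0.03  1.91  0.    1.21 -0.16] w 0.18 ff 32.05968260765076
turn z -0.0023
```

Emit:
play_rows([
  [[0,0,0,-1,-1,25,1],[0,0,0,0,0,25,1],[0,0,0,0,0,0,1],[0,0,0,0,0,0,1]],
])

```text
time: 19.35
position: [0.5355, 0.0785, 0.1621]
ee_rot: [0.61, 0.792, -0.0, -0.0]
force: [0.5, 0.8, -0.1]
grip_width: 0.179
finger_force: 32.1
```

```bash
python3 -c "
from go import *
s=camera('side');b=camera('top');to([.5355,.0785,.086],.26)
C,S=np.cos(-1.31),np.sin(-1.31);p=np.array([.5355,.0785])
U={}
for t in ('long_cell','cell_center','pointer','index_mark','beam_center','window_a'):
  for c in I:
    r=pinpoint(c,t); print(t,c,[np.round(d['position'],1).tolist()+[round(d['conf'],2)] for d in r[:2]])
    if r: U[t,c]=r[0]['position'][::-1]
  if (t,'top') in U and (t,'side') in U:
    X=tri(U[t,'side'],U[t,'top']); print('   ',np.round(X,4),'local',np.round(np.array([[C,S],[-S,C]])@(X[:2]-p),4))
P=sense()['position']
for c in I:
  print(c,'expected cell px (col,row)',np.round(proj(c,P-[0,0,.001]),1))
  for r in regions_of(c,'long_cell')[:2]: print('region',np.round(r['box'],1),round(r['conf'],2),r['region'].sum())
  q=np.array([proj(c,np.r_[P[:2]+a*np.array([C,S])+e*np.array([-S,C]),P[2]-.001+h]) for a in(-.022,.022) for e in(-.008,.008) for h in(-.022,.03)]); print('expected box',np.round(q.min(0),1),np.round(q.max(0),1))
"
```

```text
t 19.45 pos [0.5369 0.0786 0.1638] yaw_y 0.2588 tilt [0.0022 0.0003] shift [ 0.3 -1.6 77.8] force [-0.4  0.7 -0.1] j [ 0.1   0.07  1.96  0.    1.11 -0.16] w 0.178 ff 32.05069541931152
turn z -0.0012
long_cell side [[178.4, 315.8, 0.5]]
long_cell top [[202.0, 249.5, 0.52], [183.3, 402.8, 0.34]]
    [0.4821 0.3196 0.2489] local [-0.2467  0.0105]
cell_center side [[172.2, 313.5, 0.53]]
cell_center top []
pointer side [[175.9, 316.5, 0.67], [202.3, 316.1, 0.59]]
pointer top [[189.8, 390.2, 0.96]]
    [0.5381 0.0243 0.1288] local [ 0.053  -0.0114]
index_mark side [[202.1, 312.8, 0.67]]
index_mark top [[191.6, 391.8, 0.8]]
    [0.5517 0.0099 0.0358] local [ 0.0704 -0.0021]
beam_center side [[200.2, 316.1, 0.82]]
beam_center top [[195.4, 363.9, 0.72]]
    [0.5309 0.08   0.0781] local [-0.0026 -0.0041]
window_a side [[175.2, 314.7, 0.53]]
window_a top []
side expected cell px (col,row) [312.6 172.5]
region [312.2 158.7 317.  180.1] 0.55 96
expected box [309.  159.3] [316.2 183.2]
top expected cell px (col,row) [367.2 188.2]
expected box [356.1 179.9] [379.2 195.5]
```

Emit:
play_rows([
  [[0,0,0,0,0,15,1],[0,0,0,0,0,20,1],[0,0,0,0,0,20,1],[0,0,0,0,0,15,1],[0,0,0,0,0,6,1]],
])

```text
time: 20.65
position: [0.5339, 0.0783, 0.0835]
ee_rot: [0.61, 0.792, -0.001, -0.002]
force: [-0.2, 0.0, -0.0]
grip_width: 0.183
finger_force: 32.1
```

Emit:
play_rows([
  [[0,0,0,0,0,0,1],[0,0,0,0,0,0,1],[0,0,0,0,0,0,1],[0,0,0,0,0,0,1],[0,0,0,0,0,0,1]],
])

```text
time: 21.15
position: [0.5364, 0.0785, 0.0871]
ee_rot: [0.61, 0.793, 0.0, 0.001]
force: [0.1, 0.0, -0.9]
grip_width: 0.184
finger_force: 32.1
```

```bash
python3 -c "
from go import *
C,S=np.cos(-1.31),np.sin(-1.31);p=np.array([.5355,.0785])
for k in range(3):
  s=camera('side');b=camera('top');to([.5355,.0785,.086],.26)
  for c in I:
    print(c,[ (t,[np.round(d['position'],1).tolist()+[round(d['conf'],2)] for d in pinpoint(c,t)[:1]]) for t in ('cell_center','beam_center','pointer','index_mark')])
for c in I: print(c,'beam',np.round(proj(c,[.5355,.0785,.085])[::-1],1))
np.savez('f.npz',s=s,b=b)
print(sense()['force'])
"
```

```text
t 21.25 pos [0.5361 0.0785 0.0868] yaw_y 0.259 tilt [0.0009 0.0001] shift [ 0.1 -0.6  0.8] force [-1.1 -0.2 -0.3] j [ 0.1   0.15  2.03 -0.    0.96 -0.16] w 0.181 ff 32.05095648765564
turn z -0.001
side [('cell_center', [[197.7, 313.5, 0.65]]), ('beam_center', [[198.8, 314.0, 0.71]]), ('pointer', [[206.7, 314.6, 0.67]]), ('index_mark', [[199.7, 314.1, 0.97]])]
top [('cell_center', []), ('beam_center', [[194.0, 363.9, 0.72]]), ('pointer', [[191.0, 387.4, 0.69]]), ('index_mark', [[189.5, 390.8, 0.68]])]
t 21.75 pos [0.5358 0.0785 0.0863] yaw_y 0.259 tilt [-0.  0.] shift [ 0.1 -0.3  0.3] force [-0.9 -1.2 -1. ] j [ 0.1   0.15  2.03  0.    0.96 -0.16] w 0.184 ff 32.05117642879486
turn z -0.001
side [('cell_center', [[221.6, 316.1, 0.69]]), ('beam_center', [[197.1, 316.0, 0.83]]), ('pointer', [[205.7, 315.7, 0.58]]), ('index_mark', [[279.1, 297.1, 0.67]])]
top [('cell_center', []), ('beam_center', [[197.0, 361.5, 0.74]]), ('pointer', [[188.5, 386.9, 0.75]]), ('index_mark', [[191.3, 391.5, 0.9]])]
t 22.25 pos [0.5358 0.0785 0.0863] yaw_y 0.259 tilt [0. 0.] shift [ 0.1 -0.3  0.3] force [ 0.4 -0.5 -0.9] j [ 0.1   0.15  2.03  0.    0.96 -0.16] w 0.185 ff 32.05123543739319
turn z -0.001
side [('cell_center', [[198.4, 313.3, 0.43]]), ('beam_center', []), ('pointer', [[205.3, 312.9, 0.56]]), ('index_mark', [[200.3, 312.4, 0.97]])]
top [('cell_center', []), ('beam_center', [[195.3, 364.9, 0.58]]), ('pointer', [[229.8, 246.7, 0.73]]), ('index_mark', [[191.2, 390.7, 0.56]])]
side beam [197.6 313.7]
top beam [193.7 364.8]
[-0.18181673  0.19818001 -0.40624193]
```

```bash
python3 -c "
from station import *
print(hand_in())"
```

```text
the job is handed in; nothing more can be done
None
```

I pulled the detector head out to the index mark and let go, then handed in with the long cell held still at the beam centre; no verdict came back. By measurement the travel was 56–60 mm (target 60), and the cell is within about 1 mm of the beam centre sideways and in height. Its position along the beam was not checked once it was in the gripper.

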